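Lay a parts carton down in the bench rack

TASK

The tall carton of spare cartridges is to be stored lying down in the low rack, beside the carton already there. It is too wide to grip: slide it squarely up to the front edge of the rack's base board, then push high on its face so that its foot is stopped by the board and it heels over slowly onto the board, without a shove, and finally press its end up firmly against the back panel. The carton is thin: never push on it hard, and leave the other things alone.

Things in the scene. Friction and masses are not known exactly. Their poses are not given: they have to be found in the camera images.
- carton: taped brown cardboard carton standing in front of the rack, 115 deep (x) x 130 wide (y) x 165 mm tall (z), 0.4 to 0.8 kg, friction 0.25 to 0.35. Its thin board is dented by a push or knock above 20 N. Centre of mass about 69 mm up. Origin: centre of its underside, also once it lies; z points to the taped top; x is roughly the rack's x at the start, so its white-labelled -x face is the one to push
- carton_top (a point): centre of the carton's taped top face, 165 mm from its underside; axes as the carton's. This end goes against the back panel. The carton goes over by itself once heeled about 45 degrees
- rack: low white rack fixed to the bench: a 12 mm thick base board lying on the bench, a 75 mm high panel at either end and at the back, open in front and above; 345 mm wide (y) and 205 mm deep (x) inside. Origin on the bench, 112.5 mm behind the front edge, half-way across; x points from the open front to the back, y across, z up
- back_panel: the rack's back panel, 345 x 75 x 15 mm, standing on the base board at its rear, rigid; origin and axes are those of the rack, its inner face is at x = +92.5 mm
- rack_edge (a point): on the top front edge of the base board, 12 mm above the bench, in the middle of the free place (195 mm wide, between the stored carton at +y and the end panel at -y); axes as the rack's
- rack_home (a point): on the inner face of the back panel where it meets the top of the base board, in the middle of the free place; axes as the rack's, 205 mm in x from rack_edge. The carton's top end belongs flat against this face, pressed there with about 8 to 10 N
- stored_carton: bystander: an equal carton already lying in the rack on the +y side, 165 (x) x 130 (y) x 115 mm high; origin at the centre of its lower side; loose
- bottle: bystander: white plastic bottle with a blue cap, 74 mm across, 187 mm tall, standing on the bench; origin at the centre of its foot; loose
- mouse: bystander: black computer mouse, 105 x 62 x 34 mm, on the bench; origin at its underside; loose
- vial_tray: bystander: grey block with small amber vials, 100 x 64 x 45 mm, on the bench; origin at the centre of its underside; loose
There are look-alikes about, which are no part of the job. What is shaped like the carton but pink, purple or turquoise is not meant.

How it is judged:
By the outcome, as a careful person would: the job done as asked, in the order asked, and still so for the second after the job is handed in, with the robot touching nothing.
It also fails if it takes over 69 s, if anything falls off the work surface, if the arm or the gripper's body presses on something with over 40 N, if the wrist force passes 120 N, or if a joint passes its speed limit or range.

ROBOT

A 6-joint arm with a two-finger parallel gripper is mounted at the origin on the work surface. World frame = base frame: x ahead of the robot, y to its left, z up, the work surface at z = 0. Lengths are in m, angles in rad, forces in N, time in s.
With the tool pointing down it reaches from about 0.275 to 0.725 m from the base axis. Payload 15.9 kg.
Tool frame: the origin (TCP) lies at the very end of the fingers, on their centre line; the grasp point (between the pads) lies 19 mm behind it (manip.pinch_z is the distance from the TCP to the grasp point, in m); z points along the fingers, y is the line along which they close (so a half turn about z gives the same grasp; the last joint's range is limited). The gripper opens to 85 mm and grips with 20 to 120 N. Pads are 22 mm wide; open, the fingers measure 114 mm over their backs; the gripper's body (76 mm by 85 mm) begins 54 mm behind the grasp point. The pads swing forward as they close: fully open they stand 13 mm farther back than shut.
Start: joints at [1.297, 0.213, -0.034, 1.323, 0, 1.571], TCP at [0.135, 0.481, 0.231] pointing down, gripper open.
Joint ranges: [-2.98, 2.98], [-0.74, 1.72], [-1.14, 1.35], [-2.1, 2.04], [-1.57, 1.44], [-3.14, 3.14]. Speed limits (rad/s): [1.89, 1.89, 2.39, 2.57, 3.14, 3.14].

INTERFACE

Orientations are given as a unit quaternion [w, x, y, z].
In Python, from rig import manip, cams gives the robot as it stands.
- The arm moves only by the tool play_rows, never from a script. Its arguments are lists of equal length, an entry for each row: "fingers": the finger opening in cm, from 0 to 8.54; "linear": the shift along the tool's x, y, z in cm, a list of three; "twist": the turn, a rotation vector about the tool's x, y, z in degrees, a list of three. A call has 1 to 12 rows; each row is the pose to reach, as a shift and turn from the pose commanded when the call began, along the tool's axes at that moment; what a row does not reach only later rows make up. A row lasts 1/10 s, in which the tool goes at most 50 mm and 8.59 degrees, less where a joint would pass 70% of its speed; a pose out of reach is approached as far as the arm can. A call with a gripper value outside its range is refused whole. The fingers move at their own pace and stop on an object; "grip_force" is the grip in N (left out, the last holds). Time passes only in rows, so rows that repeat a pose let the fingers close. It gives the time, the measured TCP pose, the force, the opening and the grip force at its end, in the units of the state.
- manip.sense(): the state, without advancing time (a new reading comes with each control period).
- cams.capture(name): name is "scene" or "top"; returns a dict with "frame" (480x640x3 uint8, blue, green, red), "z_map" (480x640 float32, m along the optical axis (not along the pixel's ray), 0 where there is no reading), "intrinsics" (3x3 intrinsics, pixels), "T" (4x4, takes a point from camera to world coordinates). Camera axes: x right, y down, z forward; pixel columns grow to the right and rows downward; lengths in m; the calibration is good to about 2 mm. A picture is of the moment at which its call begins.
- manip.hand_in(): hands the job in; it is judged then, once.
Trained networks look in the newest picture that a camera, given by its name, has taken for a name from the list of things; names that differ only in an ending like _2 or _b are one class to them, and where a whole thing is asked for, a point or a joint stands for the part that bears it (a point fixed in the world has none). Each returns a list of dicts, best first, with "score" (0 to 1); they miss things now and then, are a little off and sometimes report something else, mostly with a low value. They report only what shows in the picture. A call takes as long as a camera call. They do not tell look-alikes from the thing itself.
- cams.trace(target, camera): "region" (480x640 bool, what is visible of it) and "pixel" ([row, column] in pixels, amid what is visible of it).
The state is a dict: "time_s": time; "q": joint angles; "qd": joint speeds; "effort": joint torques, N m; "eef_pos": TCP position; "eef_rot": TCP orientation; "contact_force": force on the tool from outside, world axes, zero at the start; "moment": the same for the moment, N m; "opening": finger opening in m; "grip_force": force on a finger pad.
Only numpy, scipy, OpenCV 4.12 (cv2) and the standard library are available. Lean on these libraries where they do the work, as an engineer would, in place of code of your own. Each camera call takes 0.05 s, during which the arm holds its last target. There are 200 camera calls.

## Working session

There is one attempt and no reset: what is moved stays moved. The work goes in short steps, Python scripts to look and compute and a tool call to move; the robot and the scene stay as the last step left them, time stands still between calls to the robot, and variables do not carry over. Pictures are saved under pics/ and viewed, at most 10 in all, crops included, and the job is handed in when it is done.

Besides the shell and the picture viewer there is one more tool, called after "Call:" in YAML: its name, and indented under it one key for each argument. play_rows: Moves the arm, as the interface text tells. Its arguments: {"type":"object","properties":{"fingers":{"type":"array"},"linear":{"type":"array"},"twist":{"type":"array"},"grip_force":{"type":"number"}},"required":["fingers","linear","twist"]}

```bash
ls; mkdir -p pics; cat > h.py <<'E'
import numpy as np, cv2
from rig import manip, cams
def pts(c, mask=None):
    z=c["z_map"]; K=c["intrinsics"]; T=c["T"]
    m=(z>0) if mask is None else (mask&(z>0))
    r,cc=np.nonzero(m); d=z[r,cc]
    P=np.stack([(cc-K[0,2])/K[0,0]*d,(r-K[1,2])/K[1,1]*d,d],1)
    return P@T[:3,:3].T+T[:3,3], r, cc
E
python3 - <<'E'
from h import *
ims=[]
for n in ["scene","top"]:
    c=cams.capture(n); ims.append(c["frame"]); cv2.imwrite(f"pics/{n}0.png",c["frame"])
    print(n,c["T"][:3,3])
    for t in ["carton","rack","stored_carton","bottle","mouse","vial_tray"]:
        for o in cams.trace(t,n)[:3]:
            P,_,_=pts(c,o["region"]); 
            print(t,round(o["score"],2),np.round(o["pixel"]),len(P),np.round(np.percentile(P,[2,50,98],axis=0),3).tolist())
s=manip.sense(); print(s["eef_pos"],s["eef_rot"],s["contact_force"],s["time_s"])
E
```

```text
pics
scene [ 0.998629   -0.32024056  1.7388429 ]
carton 0.81 [345. 235.] 2320 [[0.59, -0.437, 0.029], [0.665, -0.382, 0.164], [0.717, -0.327, 0.172]]
carton 0.79 [229. 220.] 2432 [[0.282, -0.289, 0.013], [0.369, -0.22, 0.163], [0.419, -0.145, 0.172]]
carton 0.72 [274. 415.] 2494 [[0.748, 0.071, 0.011], [0.827, 0.136, 0.163], [0.898, 0.216, 0.172]]
rack 0.95 [224. 344.] 6024 [[0.304, -0.01, 0.002], [0.548, 0.1, 0.014], [0.68, 0.221, 0.094]]
stored_carton 0.98 [179. 317.] 2767 [[0.33, 0.036, 0.025], [0.409, 0.113, 0.125], [0.462, 0.197, 0.135]]
bottle 0.63 [140. 388.] 777 [[0.402, 0.356, 0.01], [0.442, 0.376, 0.126], [0.464, 0.415, 0.192]]
mouse 0.79 [302. 162.] 601 [[0.347, -0.523, 0.013], [0.396, -0.495, 0.031], [0.44, -0.469, 0.041]]
mouse 0.54 [178. 317.] 2861 [[0.327, 0.036, 0.019], [0.407, 0.112, 0.125], [0.462, 0.2, 0.135]]
mouse 0.44 [261. 278.] 2340 [[0.468, -0.204, 0.01], [0.549, -0.149, 0.163], [0.599, -0.089, 0.172]]
vial_tray 0.85 [172. 423.] 660 [[0.519, 0.389, 0.001], [0.568, 0.422, 0.032], [0.613, 0.468, 0.051]]
top [ 0.35182916 -0.02766948  1.99622757]
carton 0.98 [187
[... 324 characters left out ...]
9, 0.001], [0.545, 0.099, 0.014], [0.669, 0.218, 0.095]]
stored_carton 0.74 [301. 270.] 2315 [[0.328, 0.039, 0.117], [0.389, 0.118, 0.127], [0.452, 0.197, 0.137]]
bottle 0.8 [288. 184.] 674 [[0.392, 0.353, -0.004], [0.423, 0.376, 0.138], [0.461, 0.448, 0.192]]
bottle 0.45 [251. 355.] 1827 [[0.464, -0.203, 0.052], [0.527, -0.145, 0.164], [0.592, -0.091, 0.174]]
mouse 0.97 [299. 469.] 576 [[0.338, -0.523, 0.014], [0.385, -0.496, 0.031], [0.435, -0.471, 0.042]]
vial_tray 0.9 [243. 178.] 686 [[0.51, 0.387, 0.006], [0.559, 0.423, 0.032], [0.609, 0.465, 0.051]]
[0.13519868 0.48135783 0.23131219] [2.45889459e-05 1.36473497e-01 9.90643722e-01 6.62291929e-06] [-0.26465799  0.32783512  0.05108061] 0.7
```

```bash
python3 -c "
import rig,inspect;print([x for x in dir(rig.manip) if x[0]!='_'],[x for x in dir(rig.cams) if x[0]!='_'])"
```

```text
['PlanningError', 'hand_in', 'pinch_z', 'sense'] ['capture', 'trace']
```

View pics/scene0.png

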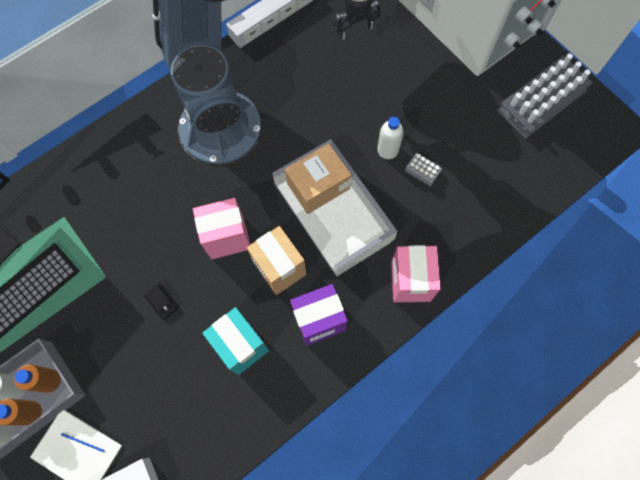

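View pics/top0.png

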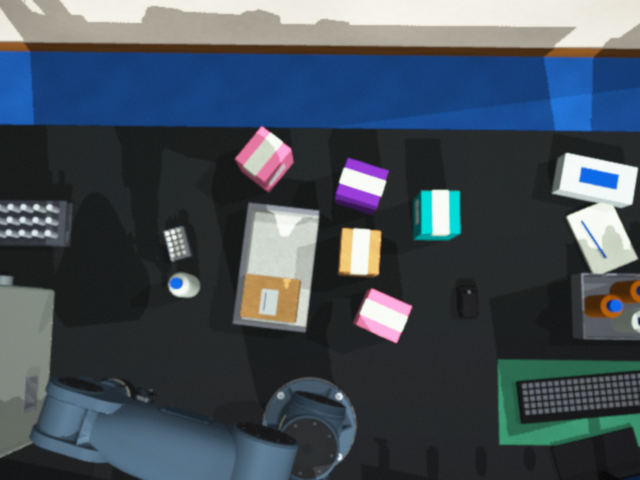

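The brown carton stands at about (250,360) in the top view, with pink, purple and turquoise look-alikes around it. The rack is at (268,278), open to the right (world −y), with its free place at larger x and the stored carton at smaller x. Next I measure the poses precisely.

```bash
cat >> h.py <<'E'
def rect(P,lo,hi,box):
    """min-area rectangle of points with z in lo..hi in an xy box"""
    x0,x1,y0,y1=box
    m=(P[:,2]>lo)&(P[:,2]<hi)&(P[:,0]>x0)&(P[:,0]<x1)&(P[:,1]>y0)&(P[:,1]<y1)
    Q=P[m,:2]; (c,s,a)=cv2.minAreaRect((Q*1000).astype(np.float32))
    return np.round(c,1),np.round(s,1),round(a,2),len(Q),round(float(np.median(P[m,2])),4)
E
python3 - <<'E'
from h import *
for n in ["scene","top"]:
    c=cams.capture(n); P,_,_=pts(c)
    print(n)
    print(" carton",rect(P,.155,.18,(.45,.61,-.215,-.07)))
    print(" stored",rect(P,.115,.14,(.30,.48,.02,.22)))
    print(" pink",rect(P,.155,.18,(.26,.44,-.30,-.12)))
    print(" purple",rect(P,.155,.18,(.62,.85,-.25,-.05)))
    print(" teal",rect(P,.155,.18,(.56,.75,-.46,-.3)))
    print(" rackrim",rect(P,.080,.1,(.27,.72,-.05,.26)))
    m=(P[:,2]>.080)&(P[:,2]<.098)
    # end panel rim at far x: line fit; back panel rim line fit
    far=P[m&(P[:,0]>.62)&(P[:,0]<.72)&(P[:,1]>0.02)&(P[:,1]<.19)]
    back=P[m&(P[:,1]>.18)&(P[:,1]<.25)&(P[:,0]>.36)&(P[:,0]<.62)]
    for k,(Q,i,j) in dict(far=(far,1,0),back=(back,0,1)).items():
        p=np.polyfit(Q[:,i],Q[:,j],1); print(k,len(Q),p, np.percentile(Q[:,j]-np.polyval(p,Q[:,i]),[2,98]))
    m=(P[:,2]>.006)&(P[:,2]<.03)&(P[:,0]>.49)&(P[:,0]<.64)&(P[:,1]>-.03)&(P[:,1]<.15)
    Q=P[m]; 
    for a in np.arange(.5,.64,.02):
        s=Q[abs(Q[:,0]-a)<.01]; print(round(a,2),len(s),np.round([s[:,1].min(),np.percentile(s[:,1],1),np.median(s[:,2])],4))
E
```

```text
scene
 carton (array([ 531.2, -144.8]), array([115.4, 135.1]), 86.94, 1736, 0.1651)
 stored (array([390.2, 122.2]), array([167.7, 135.4]), 84.07, 2094, 0.1271)
 pink (array([ 344.7, -214.6]), array([131.3, 118.4]), 66.86, 1657, 0.165)
 purple (array([ 739.1, -150.1]), array([131. , 116.1]), 72.39, 1900, 0.1649)
 teal (array([ 650.6, -382.7]), array([134. , 114.9]), 0.37, 1975, 0.1649)
 rackrim (array([486.8, 108.7]), array([223. , 379.3]), 84.01, 1259, 0.0885)
far 324 [0.03979741 0.66240313] [-0.03350026  0.01337987]
back 406 [-0.10755401  0.26286559] [-0.02058376  0.00921823]
0.5 270 [-0.0292 -0.0093  0.012 ]
0.52 263 [-0.0216 -0.0136  0.0115]
0.54 260 [-0.0215 -0.0134  0.012 ]
0.56 273 [-0.0201 -0.0168  0.0118]
0.58 279 [-0.0299 -0.0141  0.0124]
0.6 278 [-0.0162 -0.0139  0.0123]
0.62 281 [-0.0278 -0.019   0.0124]
0.64 109 [-0.019  -0.0165  0.0119]
top
 carton (array([ 530.3, -148.1]), array([115.5, 131.5]), 86.52, 1686, 0.1651)
 stored (array([389.6, 119. ]), array([165.7, 130.2]), 83.97, 2359, 0.1264)
 pink (array([ 343.2, -217.8]), array([131.7, 115.3]), 66.79, 1739, 0.1651)
 purple (array([ 737.7, -153.5]), array([130.6, 117.9]), 72.8, 1628, 0.165)
 teal (array([ 650.1, -386.1]), array([131.6, 117.7]), 0.65, 1669, 0.1653)
 rackrim (array([487. , 105.5]), array([220.9, 375.9]), 84.07, 1276, 0.0886)
far 302 [0.01558988 0.66308975] [-0.03612673  0.01497802]
back 417 [-0.10382963  0.25815358] [-0.00770721  0.00792613]
0.5 272 [-0.0296 -0.0091  0.012 ]
0.52 296 [-0.0292 -0.0199  0.0128]
0.54 282 [-0.029  -0.0201  0.0125]
0.56 278 [-0.016  -0.0127  0.0126]
0.58 268 [-0.0251 -0.0157  0.0129]
0.6 286 [-0.0283 -0.0249  0.0123]
0.62 280 [-0.028  -0.0184  0.0121]
0.64 147 [-0.0214 -0.0199  0.0125]
```

The carton is already within about 5 mm of the free place's centre line and about 3° off square, so I can slide it straight along the rack's x. I'll bring the open gripper behind its labelled face.

Call:
play_rows:
  fingers: [8.5,8.5,8.5,8.5,8.5,8.5,8.5,8.5,8.5,8.5,8.5,8.5]
  linear:
    - [0,0,-1.9]
    - [-4.7,-4.9,-1.9]
    - [-9.4,-9.8,-1.9]
    - [-14.1,-14.7,-1.9]
    - [-18.8,-19.6,-1.9]
    - [-23.5,-24.5,-1.9]
    - [-28.2,-29.4,-1.9]
    - [-33,-34.3,-1.9]
    - [-37.7,-39.2,-1.9]
    - [-42.4,-44.1,-1.9]
    - [-47.1,-49,-1.9]
    - [-56.6,-58.9,-1.9]
  twist:
    - [0,0,0]
    - [0,0,7]
    - [0,0,14]
    - [0,0,21]
    - [0,0,28]
    - [0,0,35]
    - [0,0,42]
    - [0,0,49]
    - [0,0,56]
    - [0,0,64]
    - [0,0,72]
    - [0,0,80.3]

```text
time_s: 2.0
eef_pos: [0.3902, 0.0051, 0.2506]
eef_rot: [0.0, 0.745, 0.667, 0.0]
contact_force: [0.7, 0.6, 0.2]
opening: 0.0851
grip_force: 0.0
```

Call:
play_rows:
  fingers: [8.5,8.5,8.5,8.5,8.5,8.5,8.5,8.5,8.5,8.5]
  linear:
    - [-3.5,2.4,0]
    - [-7,4.8,0]
    - [-10.5,7.2,0]
    - [-14,9.6,0]
    - [-17.5,12,0]
    - [-20.5,14,0]
    - [-22.8,15.7,0]
    - [-22.8,15.7,0]
    - [-22.8,15.7,0]
    - [-22.8,15.7,0]
  twist:
    - [0,0,0]
    - [0,0,0]
    - [0,0,0]
    - [0,0,0]
    - [0,0,0]
    - [0,0,0]
    - [0,0,0]
    - [0,0,0]
    - [0,0,0]
    - [0,0,0]

```text
time_s: 3.0
eef_pos: [0.5217, -0.2353, 0.2504]
eef_rot: [-0.0, 0.743, 0.669, 0.0]
contact_force: [-0.1, 0.1, 0.8]
opening: 0.0848
grip_force: 0.0
```

```bash
cat >> h.py <<'E'
R=np.radians(84.0); ex=np.array([np.cos(R),np.sin(R)]); ey=np.array([-ex[1],ex[0]])
def torack(P,o=(.4872,.1096)):
    d=P[:,:2]-np.array(o); return np.stack([d@ex,d@ey,P[:,2]],1)*1000
E
python3 - <<'E'
from h import *
for n in ["scene","top"]:
    c=cams.capture(n); P,_,_=pts(c); Q=torack(P)
    def e(name,m,i):
        s=np.sort(Q[m][:,i]); print(n,name,len(s),np.round(s[[3,len(s)//100,len(s)//2,-len(s)//100,-4]],1))
    rim=(Q[:,2]>83)&(Q[:,2]<91)
    e("end -y rim",rim&(Q[:,1]<-150)&(Q[:,1]>-210)&(abs(Q[:,0])<80),1)
    e("back rim x",rim&(abs(Q[:,1]+60)<90)&(Q[:,0]>70)&(Q[:,0]<130),0)
    e("end +y rim",rim&(Q[:,1]>170)&(Q[:,1]<210)&(abs(Q[:,0])<80),1)
    st=(Q[:,2]>121)&(Q[:,2]<132)&(abs(Q[:,0])<110)&(Q[:,1]>0)&(Q[:,1]<200)
    e("stored y",st&(abs(Q[:,0])<60),1); e("stored x",st&(abs(Q[:,1]-98)<40),0)
    b=(Q[:,2]>8)&(Q[:,2]<16)&(Q[:,1]<10)&(Q[:,1]>-150)
    e("board x",b&(Q[:,0]>-130)&(Q[:,0]<100),0)
    e("board y",(Q[:,2]>8)&(Q[:,2]<16)&(abs(Q[:,0]+40)<30)&(abs(Q[:,1]+75)<130),1)
E
```

```text
scene end -y rim 178 [-188.6 -188.9 -180.4 -172.  -172.4]
scene back rim x 187 [ 92.   91.7 100.2 109.3 109.1]
scene end +y rim 80 [179.3 172.9 183.4 188.6 188.5]
scene stored y 1222 [ 31.1  31.9  94.4 161.2 163.5]
scene stored x 1050 [-80.6 -79.5  -0.6  83.2  84.3]
scene board x 1991 [-122.4 -111.8   -9.6   93.3   94.8]
scene board y 695 [-187.5 -187.2  -61.9   33.4   33.7]
top end -y rim 161 [-187.3 -187.9 -179.8 -171.6 -172. ]
top back rim x 162 [ 89.9  89.8  97.7 105.8 105.7]
top end +y rim 155 [172.9 172.4 180.2 187.4 187.2]
top stored y 1309 [ 33.7  34.7  98.2 161.5 162.4]
top stored x 1107 [-82.9 -81.4  -1.   79.6  80.4]
top board x 1814 [-123.9 -114.7  -15.1   88.8   91.1]
top board y 662 [-173.7 -172.7  -75.7   26.    26.9]
```

Call:
play_rows:
  fingers: [8.5,8.5,8.5,8.5,8.5,8.5,8.5]
  linear:
    - [0,0,3]
    - [0,0,7]
    - [0,0,11]
    - [0,0,13.5]
    - [0,0,14.2]
    - [0.3,0,14.2]
    - [0.5,0,14.2]
  twist:
    - [0,0,0]
    - [0,0,0]
    - [0,0,0]
    - [0,0,0]
    - [0,0,0]
    - [0,0,0]
    - [0,0,0]

```text
time_s: 3.8
eef_pos: [0.5233, -0.2309, 0.11]
eef_rot: [0.001, 0.743, 0.669, 0.0]
contact_force: [1.1, -0.1, 0.2]
opening: 0.0847
grip_force: 0.0
```

Call:
play_rows:
  fingers: [8.5,8.5,8.5,8.5,8.5,8.5,8.5,8.5,8.5,8.5,8.5,8.5]
  linear:
    - [0.2,0,0]
    - [0.4,0,0]
    - [0.6,0,0]
    - [0.8,0,0]
    - [1.0,0,0]
    - [1.2,0,0]
    - [1.4,0,0]
    - [1.6,0,0]
    - [1.8,0,0]
    - [2.0,0,0]
    - [2.2,0,0]
    - [2.4,0,0]
  twist:
    - [0,0,0]
    - [0,0,0]
    - [0,0,0]
    - [0,0,0]
    - [0,0,0]
    - [0,0,0]
    - [0,0,0]
    - [0,0,0]
    - [0,0,0]
    - [0,0,0]
    - [0,0,0]
    - [0,0,0]

```text
time_s: 5.0
eef_pos: [0.5251, -0.2071, 0.1084]
eef_rot: [0.0, 0.743, 0.669, 0.0]
contact_force: [-0.7, -2.3, 0.6]
opening: 0.085
grip_force: 0.0
```

Call:
play_rows:
  fingers: [8.5,8.5,8.5,8.5,8.5,8.5,8.5,8.5,8.5,8.5,8.5,8.5]
  linear:
    - [0.25,0,0]
    - [0.5,0,0]
    - [0.75,0,0]
    - [1.0,0,0]
    - [1.25,0,0]
    - [1.5,0,0]
    - [1.75,0,0]
    - [2.0,0,0]
    - [2.25,0,0]
    - [2.5,0,0]
    - [2.75,0,0]
    - [3.0,0,0]
  twist:
    - [0,0,0]
    - [0,0,0]
    - [0,0,0]
    - [0,0,0]
    - [0,0,0]
    - [0,0,0]
    - [0,0,0]
    - [0,0,0]
    - [0,0,0]
    - [0,0,0]
    - [0,0,0]
    - [0,0,0]

```text
time_s: 6.2
eef_pos: [0.5281, -0.1771, 0.1083]
eef_rot: [-0.0, 0.743, 0.669, 0.0]
contact_force: [-0.4, -3.8, 0.3]
opening: 0.0851
grip_force: 0.9
```

Call:
play_rows:
  fingers: [8.5,8.5,8.5,8.5,8.5,8.5,8.5,8.5,8.5,8.5]
  linear:
    - [0.25,0,0]
    - [0.5,0,0]
    - [0.75,0,0]
    - [1.0,0,0]
    - [1.25,0,0]
    - [1.5,0,0]
    - [1.75,0,0]
    - [2.0,0,0]
    - [2.25,0,0]
    - [2.5,0,0]
  twist:
    - [0,0,0]
    - [0,0,0]
    - [0,0,0]
    - [0,0,0]
    - [0,0,0]
    - [0,0,0]
    - [0,0,0]
    - [0,0,0]
    - [0,0,0]
    - [0,0,0]

```text
time_s: 7.2
eef_pos: [0.5308, -0.1522, 0.1083]
eef_rot: [-0.0, 0.743, 0.669, -0.0]
contact_force: [-0.6, -3.1, 1.2]
opening: 0.0851
grip_force: 0.9
```

```bash
python3 - <<'E'
from h import *
for n in ["top","scene"]:
    c=cams.capture(n); cv2.imwrite(f"pics/{n}1.png",cv2.resize(c["frame"][120:380,200:520],None,fx=2,fy=2)); P,_,_=pts(c); Q=torack(P)
    m=(Q[:,2]>155)&(Q[:,2]<172)&(Q[:,0]>-260)&(Q[:,0]<-90)&(abs(Q[:,1]+72)<80)
    s=Q[m]; r=cv2.minAreaRect(s[:,:2].astype(np.float32)); print(n,len(s),r, np.percentile(s[:,0],[1,99]),np.percentile(s[:,1],[1,99]))
s=manip.sense();print(torack(s["eef_pos"][None]),s["contact_force"],s["moment"])
E
```

```text
top 851 ((-166.30233764648438, -68.67101287841797), (131.5781707763672, 72.50566101074219), 89.62767028808594) [-199.21526612 -130.71681417] [-132.71649273   -4.44857507]
scene 1043 ((-190.73348999023438, -72.544189453125), (130.19094848632812, 138.83934020996094), 0.6168221831321716) [-234.46707303 -127.78982584] [-135.23404243   -7.92968225]
[[-255.62262856  -70.65081624  108.26546646]] [ 0.22072115 -1.38269328 -0.82950324] [-0.24659853 -0.01358197 -0.04051619]
```

The carton is square to the rack (about 0.4° off), with roughly 17 mm left to the board and a push of about 3 N. I'll close the gap slowly.

Call:
play_rows:
  fingers: [8.5,8.5,8.5,8.5,8.5,8.5,8.5,8.5,8.5,8.5,8.5,8.5]
  linear:
    - [0.15,0,0]
    - [0.3,0,0]
    - [0.45,0,0]
    - [0.6,0,0]
    - [0.75,0,0]
    - [0.9,0,0]
    - [1.05,0,0]
    - [1.15,0,0]
    - [1.25,0,0]
    - [1.35,0,0]
    - [1.4,0,0]
    - [1.45,0,0]
  twist:
    - [0,0,0]
    - [0,0,0]
    - [0,0,0]
    - [0,0,0]
    - [0,0,0]
    - [0,0,0]
    - [0,0,0]
    - [0,0,0]
    - [0,0,0]
    - [0,0,0]
    - [0,0,0]
    - [0,0,0]

```text
time_s: 8.5
eef_pos: [0.5323, -0.138, 0.1083]
eef_rot: [0.0, 0.743, 0.669, -0.0]
contact_force: [-0.1, -3.0, 0.2]
opening: 0.0853
grip_force: 1.0
```

Call:
play_rows:
  fingers: [8.5,8.5,8.5,8.5]
  linear:
    - [0.05,0,0]
    - [0.1,0,0]
    - [0.15,0,0]
    - [0.2,0,0]
  twist:
    - [0,0,0]
    - [0,0,0]
    - [0,0,0]
    - [0,0,0]

```text
time_s: 8.9
eef_pos: [0.5325, -0.136, 0.1083]
eef_rot: [-0.0, 0.743, 0.669, -0.0]
contact_force: [-0.5, -1.4, 0.8]
opening: 0.0848
grip_force: 1.0
```

Call:
play_rows:
  fingers: [8.5,8.5,8.5,8.5]
  linear:
    - [0.05,0,0]
    - [0.1,0,0]
    - [0.15,0,0]
    - [0.2,0,0]
  twist:
    - [0,0,0]
    - [0,0,0]
    - [0,0,0]
    - [0,0,0]

```text
time_s: 9.3
eef_pos: [0.5327, -0.134, 0.1083]
eef_rot: [0.0, 0.743, 0.669, 0.0]
contact_force: [0.1, -3.3, 0.7]
opening: 0.0851
grip_force: 1.0
```

The carton should be at the board edge, judging from the position (front face about −111.5 mm against an edge at −112.5 mm). I'll back off slightly and go up for the high push.

Call:
play_rows:
  fingers: [8.5,8.5,8.5,8.5,8.5,8.5,8.5,8.5,8.5,8.5]
  linear:
    - [-0.3,0,0]
    - [-0.4,0,0]
    - [-0.4,0,-1.4]
    - [-0.4,0,-2.4]
    - [-0.4,0,-2.4]
    - [-0.3,0,-2.4]
    - [-0.2,0,-2.4]
    - [-0.1,0,-2.4]
    - [0,0,-2.4]
    - [0.1,0,-2.4]
  twist:
    - [0,0,0]
    - [0,0,0]
    - [0,0,0]
    - [0,0,0]
    - [0,0,0]
    - [0,0,0]
    - [0,0,0]
    - [0,0,0]
    - [0,0,0]
    - [0,0,0]

```text
time_s: 10.3
eef_pos: [0.5326, -0.1329, 0.1321]
eef_rot: [-0.0, 0.743, 0.669, -0.0]
contact_force: [-1.3, -3.4, 1.2]
opening: 0.0849
grip_force: 1.4
```

Call:
play_rows:
  fingers: [8.5,8.5,8.5,8.5,8.5,8.5,8.5,8.5,8.5,8.5,8.5,8.5]
  linear:
    - [0.15,0,0]
    - [0.3,0,0]
    - [0.45,0,-0.1]
    - [0.6,0,-0.2]
    - [0.75,0,-0.3]
    - [0.9,0,-0.4]
    - [1.05,0,-0.5]
    - [1.2,0,-0.6]
    - [1.35,0,-0.7]
    - [1.5,0,-0.8]
    - [1.65,0,-0.9]
    - [1.8,0,-1.0]
  twist:
    - [0,0,0]
    - [0,0,0]
    - [0,0,0]
    - [0,0,0]
    - [0,0,0]
    - [0,0,0]
    - [0,0,0]
    - [0,0,0]
    - [0,0,0]
    - [0,0,0]
    - [0,0,0]
    - [0,0,0]

```text
time_s: 11.5
eef_pos: [0.5347, -0.115, 0.1424]
eef_rot: [0.0, 0.743, 0.669, 0.0]
contact_force: [-1.0, -4.4, 2.6]
opening: 0.0849
grip_force: 2.0
```

```bash
python3 - <<'E'
from h import *
c=cams.capture("scene"); cv2.imwrite("pics/s2.png",cv2.resize(c["frame"][130:330,190:420],None,fx=3,fy=3))
P,_,_=pts(c); Q=torack(P)
m=(Q[:,2]>130)&(Q[:,2]<215)&(Q[:,0]>-150)&(Q[:,0]<-40)&(abs(Q[:,1]+72)<60); s=Q[m]
for a in range(-150,-40,10):
    t=s[abs(s[:,0]-a)<5]; 
    if len(t): print(a,len(t),np.round(np.median(t[:,2]),1))
s=manip.sense();print(torack(s["eef_pos"][None]),s["contact_force"])
E
```

```text
-150 52 172.5
-140 101 170.1
-130 103 169.7
-120 131 168.0
-110 125 165.5
-100 129 165.3
-90 55 163.5
[[-218.18708536  -70.72626465  142.51901501]] [-0.3179209  -2.56772775  3.05263313]
```

View pics/s2.png

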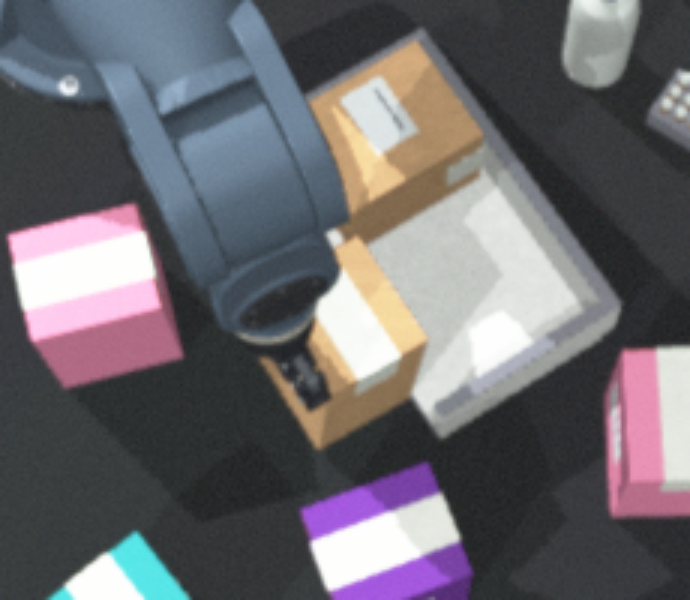

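The carton is heeled about 8° with its foot stopped by the board. The image shows it tilting at (365,340) with the free place clear ahead. Continuing along the arc.

Call:
play_rows:
  fingers: [8.5,8.5,8.5,8.5,8.5,8.5,8.5,8.5,8.5,8.5,8.5,8.5]
  linear:
    - [0.25,0,-0.12]
    - [0.5,0,-0.24]
    - [0.75,0,-0.36]
    - [1.0,0,-0.48]
    - [1.25,0,-0.6]
    - [1.5,0,-0.7]
    - [1.75,0,-0.8]
    - [2.0,0,-0.9]
    - [2.25,0,-1.0]
    - [2.5,0,-1.1]
    - [2.75,0,-1.2]
    - [3.0,0,-1.3]
  twist:
    - [0,0,0]
    - [0,0,0]
    - [0,0,0]
    - [0,0,0]
    - [0,0,0]
    - [0,0,0]
    - [0,0,0]
    - [0,0,0]
    - [0,0,0]
    - [0,0,0]
    - [0,0,0]
    - [0,0,0]

```text
time_s: 12.75
eef_pos: [0.5378, -0.0851, 0.1554]
eef_rot: [-0.0, 0.743, 0.669, 0.0]
contact_force: [-0.2, -2.3, 2.9]
opening: 0.0853
grip_force: 1.5
```

Call:
play_rows:
  fingers: [8.5,8.5,8.5,8.5,8.5,8.5,8.5,8.5,8.5,8.5,8.5,8.5]
  linear:
    - [0.2,0,-0.08]
    - [0.4,0,-0.16]
    - [0.6,0,-0.24]
    - [0.8,0,-0.32]
    - [1.0,0,-0.38]
    - [1.2,0,-0.44]
    - [1.4,0,-0.5]
    - [1.6,0,-0.56]
    - [1.8,0,-0.6]
    - [2.0,0,-0.64]
    - [2.2,0,-0.67]
    - [2.4,0,-0.7]
  twist:
    - [0,0,0]
    - [0,0,0]
    - [0,0,0]
    - [0,0,0]
    - [0,0,0]
    - [0,0,0]
    - [0,0,0]
    - [0,0,0]
    - [0,0,0]
    - [0,0,0]
    - [0,0,0]
    - [0,0,0]

```text
time_s: 13.95
eef_pos: [0.5404, -0.0613, 0.1624]
eef_rot: [0.0, 0.743, 0.669, 0.0]
contact_force: [0.0, -0.5, 1.8]
opening: 0.0851
grip_force: 1.0
```

```bash
python3 - <<'E'
from h import *
c=cams.capture("scene"); cv2.imwrite("pics/s3.png",cv2.resize(c["frame"][130:330,190:420],None,fx=3,fy=3))
P,_,_=pts(c); Q=torack(P)
m=(Q[:,2]>90)&(Q[:,2]<215)&(Q[:,0]>-150)&(Q[:,0]<50)&(abs(Q[:,1]+72)<50); s=Q[m]
for a in range(-150,50,10):
    t=s[abs(s[:,0]-a)<5]; 
    if len(t): print(a,len(t),np.round(np.median(t[:,2]),1))
s=manip.sense();print(torack(s["eef_pos"][None]),s["contact_force"])
E
```

```text
-140 21 197.7
-130 53 192.5
-120 61 188.1
-110 74 182.8
-100 77 178.3
-90 89 173.3
-80 91 167.3
-70 89 162.2
-60 103 156.5
-50 88 151.0
-40 43 146.6
[[-164.12651429  -70.73755776  162.42234846]] [-0.26447478 -0.86015777  0.75706897]
```

View pics/s3.png

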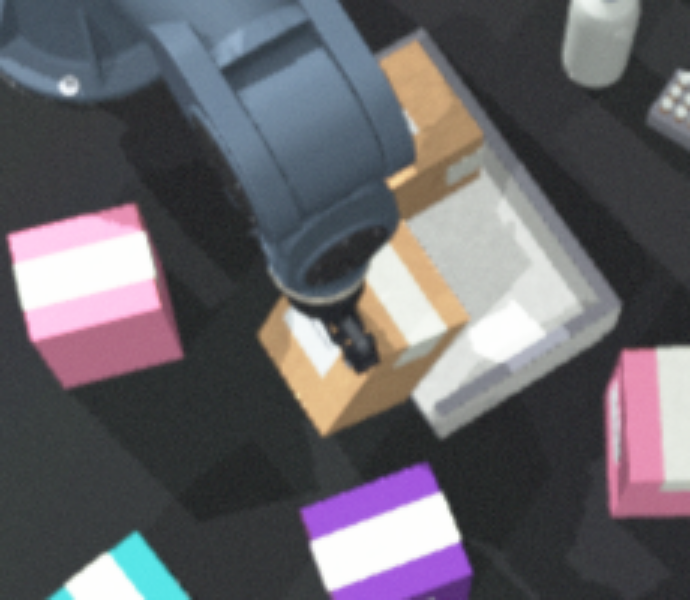

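Heeled about 27°, still square, and the force is falling as it should. Slower now, through the balance point.

Call:
play_rows:
  fingers: [8.5,8.5,8.5,8.5,8.5,8.5,8.5,8.5,8.5,8.5,8.5,8.5]
  linear:
    - [0.15,0,-0.04]
    - [0.3,0,-0.08]
    - [0.45,0,-0.12]
    - [0.6,0,-0.16]
    - [0.75,0,-0.19]
    - [0.9,0,-0.22]
    - [1.05,0,-0.24]
    - [1.2,0,-0.26]
    - [1.35,0,-0.27]
    - [1.5,0,-0.28]
    - [1.65,0,-0.29]
    - [1.8,0,-0.3]
  twist:
    - [0,0,0]
    - [0,0,0]
    - [0,0,0]
    - [0,0,0]
    - [0,0,0]
    - [0,0,0]
    - [0,0,0]
    - [0,0,0]
    - [0,0,0]
    - [0,0,0]
    - [0,0,0]
    - [0,0,0]

```text
time_s: 15.2
eef_pos: [0.5422, -0.0434, 0.1654]
eef_rot: [0.0, 0.743, 0.669, 0.0]
contact_force: [-0.3, -0.4, 1.4]
opening: 0.0852
grip_force: 0.6
```

Call:
play_rows:
  fingers: [8.5,8.5,8.5,8.5,8.5,8.5,8.5,8.5,8.5,8.5,8.5,8.5]
  linear:
    - [0.1,0,0]
    - [0.2,0,0]
    - [0.3,0,0]
    - [0.4,0,0]
    - [0.5,0,0]
    - [0.6,0,0]
    - [0.7,0,0]
    - [0.8,0,0]
    - [0.9,0,0]
    - [1.0,0,0]
    - [1.1,0,0]
    - [1.2,0,0]
  twist:
    - [0,0,0]
    - [0,0,0]
    - [0,0,0]
    - [0,0,0]
    - [0,0,0]
    - [0,0,0]
    - [0,0,0]
    - [0,0,0]
    - [0,0,0]
    - [0,0,0]
    - [0,0,0]
    - [0,0,0]

```text
time_s: 16.4
eef_pos: [0.5434, -0.0315, 0.1653]
eef_rot: [-0.0, 0.743, 0.669, -0.0]
contact_force: [-0.8, -0.3, 1.3]
opening: 0.0851
grip_force: 0.4
```

```bash
cat > tilt.py <<'E'
from h import *
c=cams.capture("scene"); P,_,_=pts(c); Q=torack(P)
m=(Q[:,2]>60)&(Q[:,2]<215)&(Q[:,0]>-200)&(Q[:,0]<80)&(abs(Q[:,1]+72)<50); s=Q[m]
print([(a,round(float(np.median(t[:,2])))) for a in range(-200,80,10) for t in [s[abs(s[:,0]-a)<5]] if len(t)>8])
s=manip.sense();print(torack(s["eef_pos"][None]),s["contact_force"])
E
python3 tilt.py
```

```text
[(-200, 88), (-190, 96), (-180, 110), (-170, 122), (-160, 134), (-150, 148), (-140, 159), (-110, 198), (-100, 195), (-90, 186), (-80, 180), (-70, 171), (-60, 164), (-50, 155), (-40, 146), (-30, 139), (-20, 132)]
[[-134.32312505  -70.64501819  165.27962958]] [ 0.11413844 -0.18497369 -0.3805908 ]
```

Call:
play_rows:
  fingers: [8.5,8.5,8.5,8.5,8.5,8.5,8.5,8.5,8.5,8.5,8.5,8.5]
  linear:
    - [0.1,0,0]
    - [0.2,0,0]
    - [0.3,0,0]
    - [0.4,0,0]
    - [0.5,0,0]
    - [0.6,0,0]
    - [0.7,0,0]
    - [0.8,0,0]
    - [0.9,0,0]
    - [1.0,0,0]
    - [1.1,0,0]
    - [1.2,0,0]
  twist:
    - [0,0,0]
    - [0,0,0]
    - [0,0,0]
    - [0,0,0]
    - [0,0,0]
    - [0,0,0]
    - [0,0,0]
    - [0,0,0]
    - [0,0,0]
    - [0,0,0]
    - [0,0,0]
    - [0,0,0]

```text
time_s: 17.65
eef_pos: [0.5447, -0.0196, 0.1653]
eef_rot: [-0.0, 0.743, 0.669, -0.0]
contact_force: [0.5, -0.1, 0.1]
opening: 0.0853
grip_force: 0.1
```

```bash
python3 tilt.py
```

```text
[(-200, 88), (-190, 96), (-180, 105), (-170, 116), (-160, 129), (-150, 139), (-140, 150), (-130, 159), (-90, 194), (-80, 186), (-70, 177), (-60, 168), (-50, 158), (-40, 149), (-30, 139), (-20, 131), (-10, 124)]
[[-122.34271927  -70.67745949  165.32087158]] [-0.70897178 -0.40587001  0.81951922]
```

Call:
play_rows:
  fingers: [8.5,8.5,8.5,8.5,8.5,8.5,8.5,8.5,8.5,8.5,8.5,8.5]
  linear:
    - [0.1,0,0]
    - [0.2,0,0]
    - [0.3,0,0]
    - [0.4,0,0]
    - [0.5,0,0]
    - [0.6,0,0]
    - [0.7,0,0]
    - [0.8,0,0]
    - [0.9,0,0]
    - [1.0,0,0]
    - [1.1,0,0]
    - [1.2,0,0]
  twist:
    - [0,0,0]
    - [0,0,0]
    - [0,0,0]
    - [0,0,0]
    - [0,0,0]
    - [0,0,0]
    - [0,0,0]
    - [0,0,0]
    - [0,0,0]
    - [0,0,0]
    - [0,0,0]
    - [0,0,0]

```text
time_s: 18.9
eef_pos: [0.5459, -0.0077, 0.1653]
eef_rot: [-0.0, 0.743, 0.669, -0.0]
contact_force: [0.4, 0.1, -0.2]
opening: 0.0852
grip_force: 0.0
```

```bash
python3 tilt.py
```

```text
[(-200, 92), (-190, 95), (-180, 103), (-170, 111), (-160, 119), (-150, 128), (-140, 136), (-130, 144), (-120, 150), (-110, 155), (-80, 185), (-70, 188), (-60, 183), (-50, 171), (-40, 159), (-30, 145), (-20, 132), (-10, 119), (0, 108)]
[[-110.33551635  -70.65091281  165.32388926]] [ 0.14196763 -0.5571584   0.22071044]
```

Call:
play_rows:
  fingers: [8.5,8.5,8.5,8.5,8.5]
  linear:
    - [0,0,0]
    - [0,0,0]
    - [0,0,0]
    - [0,0,0]
    - [0,0,0]
  twist:
    - [0,0,0]
    - [0,0,0]
    - [0,0,0]
    - [0,0,0]
    - [0,0,0]

```text
time_s: 19.45
eef_pos: [0.5459, -0.0077, 0.1653]
eef_rot: [-0.0, 0.743, 0.669, 0.0]
contact_force: [-0.3, 0.5, 0.7]
opening: 0.085
grip_force: 0.0
```

```bash
python3 tilt.py; python3 - <<'E'
from h import *
c=cams.capture("top"); cv2.imwrite("pics/t4.png",cv2.resize(c["frame"][170:350,210:430],None,fx=3,fy=3))
E
```

```text
[(-150, 116), (-140, 127), (-130, 127), (-120, 128), (-110, 127), (-100, 128), (-80, 128), (-70, 128), (-60, 127), (-50, 126), (-40, 127), (-30, 127), (-20, 127), (-10, 127), (0, 127), (10, 126)]
[[-110.56103492  -70.63164651  165.28804785]] [ 0.92231754 -0.60418639  0.02603404]
```

View pics/t4.png

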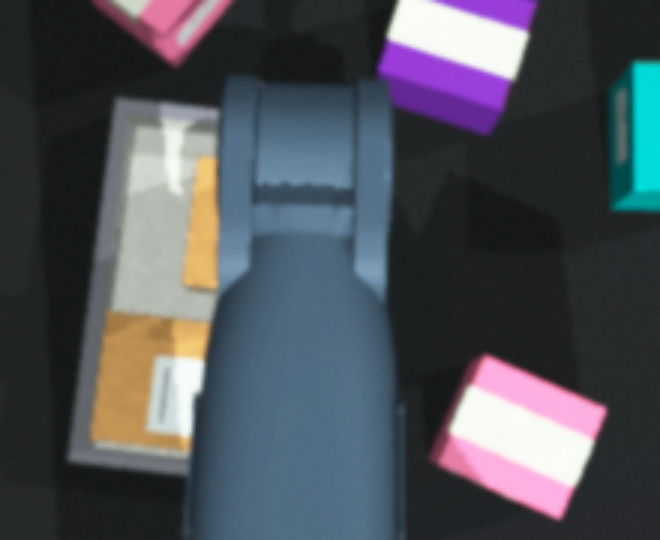

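The carton went over and lies flat on the board: its top is at 127 mm over x ≈ −143 to +20 mm, with the end visible at (200,220) clear of the stored carton. Now I go back, down, and push its end to the back panel.

Call:
play_rows:
  fingers: [8.5,8.5,8.5,8.5,8.5,8.5,8.5,8.5,8.5,8.5]
  linear:
    - [-2,0,-0.5]
    - [-5,0,-0.5]
    - [-7.5,0,0]
    - [-7.5,0,0]
    - [-7.5,0,3]
    - [-7.5,0,6]
    - [-7.5,0,9]
    - [-7.5,0,9.9]
    - [-7.5,0,9.9]
    - [-7.5,0,9.9]
  twist:
    - [0,0,0]
    - [0,0,0]
    - [0,0,0]
    - [0,0,0]
    - [0,0,0]
    - [0,0,0]
    - [0,0,0]
    - [0,0,0]
    - [0,0,0]
    - [0,0,0]

```text
time_s: 20.55
eef_pos: [0.5388, -0.0822, 0.0676]
eef_rot: [0.0, 0.743, 0.669, 0.0]
contact_force: [-0.3, -0.6, 1.0]
opening: 0.0846
grip_force: 0.0
```

```bash
cat > lie.py <<'E'
from h import *
for n in ["scene","top"]:
    c=cams.capture(n); P,_,_=pts(c); Q=torack(P)
    s=Q[(Q[:,2]>121)&(Q[:,2]<132)&(Q[:,0]>-150)&(Q[:,0]<100)&(Q[:,1]<10)&(Q[:,1]>-170)]
    r=cv2.minAreaRect(s[:,:2].astype(np.float32)); print(n,len(s),r,np.percentile(s[:,0],[1,99]),np.percentile(s[:,1],[1,99]))
s=manip.sense();print(torack(s["eef_pos"][None]),s["contact_force"])
E
python3 lie.py
```

```text
scene 1608 ((-68.03804016113281, -68.97927856445312), (163.92431640625, 132.8805389404297), 0.06669272482395172) [-146.46253941   12.17425348] [-133.65644325   -6.19563649]
top 1301 ((-52.68500900268555, -67.65410614013672), (126.08800506591797, 130.34169006347656), 0.025884855538606644) [-113.06444366    9.15148411] [-130.67015564   -3.8788593 ]
[[-185.44905756  -71.7473366    67.86062544]] [-0.38703202 -0.51280097  0.25779143]
```

Call:
play_rows:
  fingers: [8.5,8.5,8.5,8.5,8.5,8.5,8.5,8.5,8.5,8.5,8.5,8.5]
  linear:
    - [0.5,0,0]
    - [1.0,0,0]
    - [1.4,0,0]
    - [1.6,0,0]
    - [1.8,0,0]
    - [2.0,0,0]
    - [2.2,0,0]
    - [2.4,0,0]
    - [2.6,0,0]
    - [2.8,0,0]
    - [3.0,0,0]
    - [3.2,0,0]
  twist:
    - [0,0,0]
    - [0,0,0]
    - [0,0,0]
    - [0,0,0]
    - [0,0,0]
    - [0,0,0]
    - [0,0,0]
    - [0,0,0]
    - [0,0,0]
    - [0,0,0]
    - [0,0,0]
    - [0,0,0]

```text
time_s: 21.85
eef_pos: [0.5414, -0.0503, 0.0663]
eef_rot: [-0.0, 0.743, 0.669, -0.0]
contact_force: [0.4, -1.4, -0.4]
opening: 0.0851
grip_force: 0.0
```

Call:
play_rows:
  fingers: [8.5,8.5,8.5,8.5,8.5,8.5,8.5,8.5,8.5,8.5,8.5,8.5]
  linear:
    - [0.25,0,0]
    - [0.5,0,0]
    - [0.75,0,0]
    - [1.0,0,0]
    - [1.25,0,0]
    - [1.5,0,0]
    - [1.75,0,0]
    - [2.0,0,0]
    - [2.25,0,0]
    - [2.5,0,0]
    - [2.75,0,0]
    - [3.0,0,0]
  twist:
    - [0,0,0]
    - [0,0,0]
    - [0,0,0]
    - [0,0,0]
    - [0,0,0]
    - [0,0,0]
    - [0,0,0]
    - [0,0,0]
    - [0,0,0]
    - [0,0,0]
    - [0,0,0]
    - [0,0,0]

```text
time_s: 23.05
eef_pos: [0.5446, -0.0204, 0.0663]
eef_rot: [0.0, 0.743, 0.669, 0.0]
contact_force: [-0.4, -2.4, 0.2]
opening: 0.0851
grip_force: 0.0
```

Call:
play_rows:
  fingers: [8.5,8.5,8.5,8.5,8.5,8.5,8.5,8.5,8.5,8.5,8.5,8.5]
  linear:
    - [0.25,0,0]
    - [0.5,0,0]
    - [0.75,0,0]
    - [1.0,0,0]
    - [1.25,0,0]
    - [1.5,0,0]
    - [1.75,0,0]
    - [2.0,0,0]
    - [2.25,0,0]
    - [2.4,0,0]
    - [2.55,0,0]
    - [2.7,0,0]
  twist:
    - [0,0,0]
    - [0,0,0]
    - [0,0,0]
    - [0,0,0]
    - [0,0,0]
    - [0,0,0]
    - [0,0,0]
    - [0,0,0]
    - [0,0,0]
    - [0,0,0]
    - [0,0,0]
    - [0,0,0]

```text
time_s: 24.25
eef_pos: [0.5474, 0.0063, 0.0663]
eef_rot: [0.0, 0.743, 0.669, 0.0]
contact_force: [-0.3, -2.5, -1.3]
opening: 0.0853
grip_force: 0.0
```

```bash
python3 lie.py
```

```text
scene 1308 ((-12.977737426757812, -72.48226165771484), (198.62449645996094, 132.63670349121094), 3.2426562309265137) [-76.66060488  81.18595731] [-133.62343443   -7.33050312]
top 926 ((31.907936096191406, -67.85277557373047), (130.38241577148438, 94.96624755859375), 89.93673706054688) [-11.92329493  77.87303276] [-131.28114717   -3.57300909]
[[-96.28453388 -70.69232444  66.36335025]] [1.43658406 0.57048036 0.55435352]
```

Call:
play_rows:
  fingers: [8.5,8.5,8.5,8.5,8.5,8.5,8.5,8.5,8.5,8.5,8.5]
  linear:
    - [0.1,0,0]
    - [0.2,0,0]
    - [0.3,0,0]
    - [0.4,0,0]
    - [0.5,0,0]
    - [0.6,0,0]
    - [0.7,0,0]
    - [0.8,0,0]
    - [0.85,0,0]
    - [0.9,0,0]
    - [0.95,0,0]
  twist:
    - [0,0,0]
    - [0,0,0]
    - [0,0,0]
    - [0,0,0]
    - [0,0,0]
    - [0,0,0]
    - [0,0,0]
    - [0,0,0]
    - [0,0,0]
    - [0,0,0]
    - [0,0,0]

```text
time_s: 25.45
eef_pos: [0.5484, 0.0157, 0.0663]
eef_rot: [0.0, 0.743, 0.669, 0.0]
contact_force: [-0.8, -2.8, 0.8]
opening: 0.0848
grip_force: 0.0
```

Call:
play_rows:
  fingers: [8.5,8.5,8.5,8.5]
  linear:
    - [0.04,0,0]
    - [0.08,0,0]
    - [0.12,0,0]
    - [0.15,0,0]
  twist:
    - [0,0,0]
    - [0,0,0]
    - [0,0,0]
    - [0,0,0]

```text
time_s: 25.85
eef_pos: [0.5485, 0.0172, 0.0663]
eef_rot: [-0.0, 0.743, 0.669, -0.0]
contact_force: [-0.4, -2.1, 1.0]
opening: 0.0847
grip_force: 0.0
```

Call:
play_rows:
  fingers: [8.5,8.5,8.5]
  linear:
    - [0.03,0,0]
    - [0.06,0,0]
    - [0.09,0,0]
  twist:
    - [0,0,0]
    - [0,0,0]
    - [0,0,0]

```text
time_s: 26.15
eef_pos: [0.5487, 0.0176, 0.0664]
eef_rot: [0.0, 0.743, 0.669, -0.0]
contact_force: [0.3, -9.2, 0.9]
opening: 0.0851
grip_force: 0.0
```

Call:
play_rows:
  fingers: [8.5,8.5]
  linear:
    - [0.03,0,0]
    - [0.06,0,0]
  twist:
    - [0,0,0]
    - [0,0,0]

```text
time_s: 26.35
eef_pos: [0.5487, 0.0176, 0.0663]
eef_rot: [0.001, 0.743, 0.669, -0.001]
contact_force: [-0.2, -14.1, 2.9]
opening: 0.0853
grip_force: 0.0
```

Call:
play_rows:
  fingers: [8.5,8.5]
  linear:
    - [0.03,0,0]
    - [0.05,0,0]
  twist:
    - [0,0,0]
    - [0,0,0]

```text
time_s: 26.55
eef_pos: [0.5487, 0.0176, 0.0664]
eef_rot: [0.001, 0.743, 0.669, -0.001]
contact_force: [-0.7, -18.4, 2.9]
opening: 0.0846
grip_force: 0.0
```

Batching those three steps pushed to 18 N. That is under the 20 N dent limit, but more than I wanted. I'll ease back to about 9–10 N.

Call:
play_rows:
  fingers: [8.5,8.5,8.5]
  linear:
    - [-0.05,0,0]
    - [-0.1,0,0]
    - [-0.1,0,0]
  twist:
    - [0,0,0]
    - [0,0,0]
    - [0,0,0]

```text
time_s: 26.85
eef_pos: [0.5487, 0.0176, 0.0663]
eef_rot: [0.0, 0.743, 0.669, -0.0]
contact_force: [0.2, -7.5, 0.6]
opening: 0.0848
grip_force: 0.0
```

Call:
play_rows:
  fingers: [8.5,8.5,8.5,8.5,8.5]
  linear:
    - [0.02,0,0]
    - [0.02,0,0]
    - [0.02,0,0]
    - [0.02,0,0]
    - [0.02,0,0]
  twist:
    - [0,0,0]
    - [0,0,0]
    - [0,0,0]
    - [0,0,0]
    - [0,0,0]

```text
time_s: 27.35
eef_pos: [0.5487, 0.0176, 0.0663]
eef_rot: [0.001, 0.743, 0.669, -0.0]
contact_force: [-0.2, -9.4, 1.8]
opening: 0.0849
grip_force: 0.0
```

Pressing at 9.4 N and held. Now I back off gently and lift clear.

Call:
play_rows:
  fingers: [8.5,8.5,8.5,8.5,8.5,8.5,8.5,8.5,8.5,8.5,8.5,8.5]
  linear:
    - [-0.05,0,0]
    - [-0.1,0,0]
    - [-0.2,0,0]
    - [-0.5,0,0]
    - [-1.5,0,0]
    - [-4,0,0]
    - [-8,0,0]
    - [-11,0,-1]
    - [-12,0,-5]
    - [-12,0,-10]
    - [-12,0,-15]
    - [-12,0,-15]
  twist:
    - [0,0,0]
    - [0,0,0]
    - [0,0,0]
    - [0,0,0]
    - [0,0,0]
    - [0,0,0]
    - [0,0,0]
    - [0,0,0]
    - [0,0,0]
    - [0,0,0]
    - [0,0,0]
    - [0,0,0]

```text
time_s: 28.55
eef_pos: [0.5384, -0.1023, 0.2229]
eef_rot: [0.004, 0.743, 0.669, 0.003]
contact_force: [1.0, -0.2, -0.8]
opening: 0.0849
grip_force: 0.0
```

```bash
python3 lie.py; python3 - <<'E'
from h import *
c=cams.capture("scene"); cv2.imwrite("pics/s5.png",cv2.resize(c["frame"][100:340,150:450],None,fx=2.5,fy=2.5))
P,_,_=pts(c); print("stored",rect(P,.115,.14,(.30,.47,.02,.22)))
E
```

```text
scene 1861 ((11.002113342285156, -68.96595001220703), (131.7239532470703, 167.20297241210938), 89.9048843383789) [-70.01145453  91.83677739] [-133.26700341   -5.1684875 ]
top 1740 ((7.967689514160156, -67.69005584716797), (165.5349884033203, 130.39707946777344), 0.15187208354473114) [-73.13451044  88.56651178] [-131.35089364   -3.74723294]
[[-204.99367165  -71.26404374  217.37040919]] [-0.04036537 -0.57499463 -0.98389722]
stored (array([391.5, 123.4]), array([164. , 134.5]), 84.15, 1538, 0.1271)
```

View pics/s5.png

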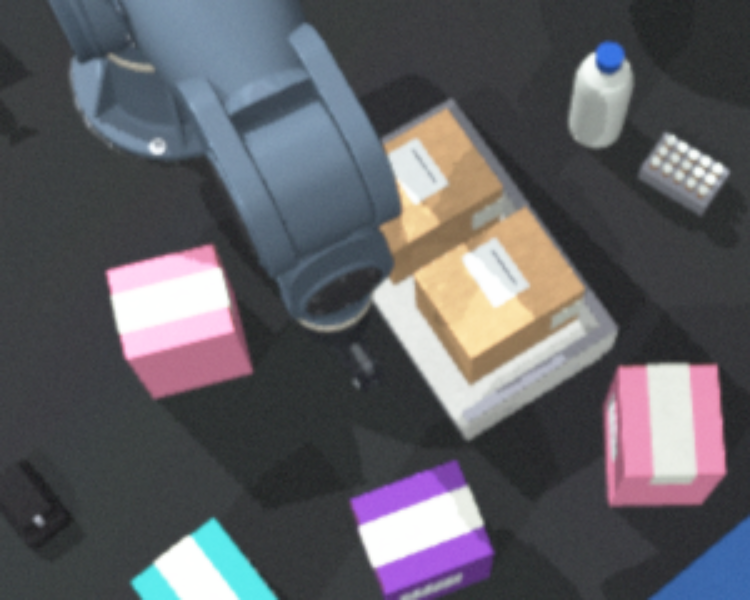

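The carton lies flat and square, its far end at about 92 mm against the panel face at 92.5 mm. The stored carton is where it was, the bottle and the rest look undisturbed, and the tool is clear, so I hand it in.

Call:
play_rows:
  fingers: [8.5,8.5]
  linear:
    - [0,0,0]
    - [0,0,0]
  twist:
    - [0,0,0]
    - [0,0,0]

```text
time_s: 28.9
eef_pos: [0.5355, -0.101, 0.2152]
eef_rot: [-0.001, 0.743, 0.669, -0.001]
contact_force: [-0.1, 0.2, 1.4]
opening: 0.0852
grip_force: 0.0
```

```bash
python3 -c "
from rig import manip
print(manip.hand_in())"
```

```text
the job is handed in; nothing more can be done
None
```

The carton was slid up square, heeled over onto the board and left flat against the back panel, with a last press of 9.4 N; just before that one step overshot to 18.4 N, under the 20 N dent limit, and the job was handed in at about 29 s.

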